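# Fit the missing leg to a footstool

## Task

The footstool lying upside down on the bench is missing one leg. Take the dark walnut leg out of the leg rack and push its tenon through the empty splayed hole until the leg's shoulder sits flush on the leg plate, guiding it by hand most of the way in rather than dropping it, then let go. Leave the pale leg, the green leg, the glue bottle and the mallet where they are.

Things in the scene. Friction and masses are not known exactly. Their poses are not given: they have to be found in the camera images.
- leg: the loose dark walnut leg, round, 162 mm long, 0.1 kg, upright in the rack, tenon down. Origin: centre of its shoulder (where the tenon begins); z from tenon to foot. Tenon: diameter 22, 52 mm long, last 8 mm tapered to 14. Above the origin: diameter 48 up to 14 mm, tapering to 28 at 55 mm, then a straight 28 mm cylinder up to the foot's end at 110 mm: grip it there
- leg_tip (a point): centre of the tenon's tip, 52 mm below the leg's origin along the leg's z
- socket: the empty plywood leg plate, fixed on the seat, 64 x 64 x 36 mm, with a through hole of diameter 24.5 mm (chamfered) square to its face. Origin: centre of the hole's mouth, 82 mm above the bench; z out of the hole along its axis, leaning 23 degrees from vertical, outwards from the seat towards the robot and its right. The leg's z must lie along this z. Free room below for the tenon
- seat: round wooden footstool seat, 280 mm across, 22 mm thick, upside down, fixed to the bench. Origin on the bench below the empty hole's mouth, z up; the seat's middle lies 85 mm along its +x. Two walnut legs like the loose one are fitted 85 mm from the middle, at plus and minus 60 degrees from +x, leaning outwards by 23 degrees, feet 189 mm above the bench
- rack: plywood leg rack fixed to the bench, 80 x 260 x 60 mm, origin at the centre of its underside, z up. Three upright through holes of diameter 25 mm in a row along its y, at -80, 0 and 80 mm; a leg stands in each with its shoulder on the rack's top, 60 mm above the bench. Which leg stands where varies
- pale_leg: leg of pale wood, same shape and axes as the walnut leg, standing in the rack: leave it there
- green_leg: green painted leg, same shape and axes as the walnut leg, standing in the rack: leave it there
- glue: white glue bottle, 60 mm across, 170 mm tall, standing on the bench beyond the rack; origin at the centre of its base
- mallet: rubber mallet lying on the bench near the robot: handle diameter 26 mm along its x, from -130 to 60 mm, head 100 mm long along its y, diameter 54 mm, at x 87 mm; origin on the bench below the handle
There are look-alikes about, which are no part of the job. What is shaped like the leg but blue or pink is not meant.

How it is judged:
On the way, in this order (a step that is already met when the one before it is completed fails the run):
1. the walnut leg is held with its tenon clear above the rack (height (world z) of leg_tip above 0.07 m and contact force between the fingers and leg above 0.5 N), for 0.1 s.
2. the tenon's tip is at least 30 mm down in the empty hole, in line with it, while the leg is still held (z of leg_tip in the frame of socket below -0.03 m and distance between leg_tip and socket below 0.06 m and angle between the z axis of leg and the z axis of socket, either way round below 0.15 rad and contact force between the fingers and leg above 0.5 N), for 0.05 s.
At the end, for the whole second after the job is handed in: The walnut leg rests, released, in the empty hole: shoulder centre within 5 mm of the mouth centre, axis within 0.07 rad of the hole's, tip over 47 mm below the mouth, under 0.02 m/s; pale and green legs within 20 mm, glue bottle and mallet within 40 mm of their starts (distance between leg and socket below 0.005 m and angle between the z axis of leg and the z axis of socket, either way round below 0.07 rad and z of leg_tip in the frame of socket below -0.047 m and linear speed of leg below 0.02 m/s and distance of each of pale_leg, green_leg from where it was at the start of the episode below 0.02 m and distance of each of glue, mallet from where it was at the start of the episode below 0.04 m); the robot touches nothing.
It fails at once if the pale or the green leg is moved by more than 20 mm (distance of any of pale_leg, green_leg from where it was at the start of the episode above 0.02 m).
It fails at once if the glue bottle or the mallet is moved by more than 40 mm, or the bottle is knocked over (distance of any of glue, mallet from where it was at the start of the episode above 0.04 m or angle between glue's own z axis and vertical above 0.5 rad).
It also fails if it takes over 43 s, if anything falls off the work surface, if the arm or the gripper's body presses on something with over 40 N, if the wrist force passes 120 N, or if a joint passes its speed limit or range.

## Robot

A 6-joint arm with a two-finger parallel gripper is mounted at the origin on the work surface. World frame = base frame: x ahead of the robot, y to its left, z up, the work surface at z = 0. Lengths are in m, angles in rad, forces in N, time in s.
With the tool pointing down it reaches from about 0.4 to 0.825 m from the base axis. Payload 7 kg.
Tool frame: the origin (TCP) lies at the centre of the arm's flange, where the gripper is bolted on; the fingertips stand 178 mm ahead of it and the grasp point (between the pads) lies ahead of it (tcp_to_grasp is the z of the grasp point in the tool frame, in m); z points along the fingers, x is the direction in which the jaws open and shut, and the axes are right-handed (so a half turn about z gives the same grasp; the last joint's range is limited). The gripper opens to 88 mm and grips with 3 to 60 N. Pads are 19 mm wide; open, the fingers measure 130 mm over their backs; the gripper's body (78 mm by 193 mm) begins 47 mm behind the grasp point.
Start: joints at [1.568, 0.359, 0.012, 0, -1.224, -0.288], TCP at [0.194, 0.647, 0.405] pointing down, gripper open.
Joint ranges: [-3.07, 3.07], [-1.43, 2.12], [-1.02, 1.25], [-3.03, 1.67], [-3.05, -0], [-3.03, 3.03]. Speed limits (rad/s): [2.39, 2.39, 3.01, 3.14, 3.14, 3.14].

## Interface

Orientations are given as [roll, pitch, yaw] about the fixed x, y, z axes, in that order (R = Rz(yaw) Ry(pitch) Rx(roll)).
In Python, from station import get_state, grab_frame, job_done, tcp_to_grasp gives the robot as it stands.
- The arm moves only by the tool drive_tool, never from a script. Its argument "moves" is a list of rows, each a list of 7 numbers: the shift along the tool's x, y, z in mm, then the turn, a rotation vector about the tool's x, y, z in degrees, then the closure, from -1 (fully open) to 1 (shut), so that 0 is half open. In form: [[dx, dy, dz, ax, ay, az, claw], ...]. A call has 1 to 12 rows; each row is the pose to reach, as a shift and turn from the pose commanded when the call began, along the tool's axes at that moment; what a row does not reach only later rows make up. A row lasts 1/8 s, in which the tool goes at most 62.5 mm and 10.7 degrees, less where a joint would pass 70% of its speed; a pose out of reach is approached as far as the arm can. A call with a gripper value outside its range is refused whole. The fingers move at their own pace and stop on an object; "grip_force" is the grip in N (left out, the last holds). Time passes only in rows, so rows that repeat a pose let the fingers close. It gives the time, the measured TCP pose, the force and the opening at its end, in the units of the state.
- get_state(): the state, without advancing time (a new reading comes with each control period).
- grab_frame(name): name is "scene" or "top"; returns a dict with "img" (384x512x3 uint8, red, green, blue), "range_z" (384x512 float32, m along the optical axis (not along the pixel's ray), 0 where there is no reading), "fovy" (degrees; the focal length in pixels is half the picture's height over the tangent of half this angle, whatever the lens; pixels are square), "cx", "cy" (the principal point, pixels), "k1" (the pictures are not rectified: a ray, as slopes to the right and down, at radius r is drawn at 1 + k1 r^2 times it, then the intrinsics apply), "rvec" (rotation vector, rad) and "tvec" (3), from world to camera coordinates, as OpenCV has them. Camera axes: x right, y down, z forward; pixel columns grow to the right and rows downward; lengths in m; the calibration is good to about 2 mm. A picture is of the moment at which its call begins.
- job_done(): hands the job in, once; it reports no verdict.
The state is a dict: "t": time; "q": joint angles; "qd": joint speeds; "joint_efforts": joint torques, N m; "eef_pos": TCP position; "ee_rot": TCP orientation; "force": force on the tool from outside, world axes, zero at the start; "moment": the same for the moment, N m; "width": finger opening in m.
Only numpy, scipy, OpenCV 4.12 (cv2) and the standard library are available. Lean on these libraries where they do the work, as an engineer would, in place of code of your own. Each camera call takes 0.05 s, during which the arm holds its last target. There are 200 camera calls.

## Working session

There is one attempt and no reset: what is moved stays moved. The work goes in short steps, Python scripts to look and compute and a tool call to move; the robot and the scene stay as the last step left them, time stands still between calls to the robot, and variables do not carry over. Pictures are saved under pics/ and viewed, about 8 in all and at most 12, crops included, and the job is handed in when it is done.

Besides the shell and the picture viewer there is one more tool, called by a JSON object that holds its "method" and its "body". drive_tool: Moves the arm, as the interface text tells. Its arguments: {"type":"object","properties":{"moves":{"type":"array"},"grip_force":{"type":"number"}},"required":["moves"]}

```bash
mkdir -p pics; cat > h.py <<'E'
import numpy as np, cv2
from station import *
from scipy.spatial.transform import Rotation as R
def cam(f):
    h=f["img"].shape[0]; fl=h/2/np.tan(np.radians(f["fovy"])/2)
    return fl,R.from_rotvec(np.ravel(f["rvec"])).as_matrix(),np.ravel(f["tvec"])
def slopes(f,u,v):
    fl,_,_=cam(f); d=np.stack([(np.asarray(u,float)-f["cx"])/fl,(np.asarray(v,float)-f["cy"])/fl],-1)
    p=d.copy()
    for _ in range(20): p=d/(1+f["k1"]*(p**2).sum(-1,keepdims=True))
    return p
def pts(f,u,v,z=None):  # world points by depth, or on plane z
    _,M,t=cam(f); p=slopes(f,u,v); d=np.concatenate([p,np.ones(p.shape[:-1]+(1,))],-1)
    if z is None: return (d*f["range_z"][np.asarray(v,int),np.asarray(u,int)][...,None]-t)@M
    c=-M.T@t; w=d@M; return c+w*((z-c[2])/w[...,2])[...,None]
def cloud(f):
    v,u=np.mgrid[:384,:512]; P=pts(f,u,v); P[f["range_z"]<=0]=np.nan; return P
def proj(f,X):
    fl,M,t=cam(f); c=np.asarray(X)@M.T+t; s=c[...,:2]/c[...,2:]; s=s*(1+f["k1"]*(s**2).sum(-1,keepdims=True))
    return s*fl+[f["cx"],f["cy"]]
def save(f,n): cv2.imwrite("pics/"+n,f["img"][...,::-1])
E
python3 - <<'E'
from h import *
for n in("scene","top"):
    f=grab_frame(n); save(f,n+"0.png"); _,M,t=cam(f); print(n,f["fovy"],f["k1"],-M.T@t,M[2])
    np.savez(n+"0.npz",**f)
print(tcp_to_grasp,get_state())
E
```

```text
scene 54.13278025492592 -0.04918620815532035 [1.02280608 0.44363391 0.87661112] [-0.43289059 -0.4428019  -0.78519565]
top 53.91868441301869 -0.05367556826434269 [0.39714767 0.0113995  0.90190101] [ 0.22447479 -0.00584068 -0.97446239]
0.1593 {'t': 0.1, 'q': array([ 1.56809503e+00,  3.59325681e-01,  1.11332996e-02, -3.03907814e-04,
       -1.22410310e+00, -2.88091866e-01]), 'qd': array([ 0.00161492, -0.0006767 ,  0.00323693, -0.00050173,  0.00131067,
        0.00154443]), 'joint_efforts': array([-2.35984517e-03, -5.84164023e+01,  2.93752956e+01,  7.01557964e+00,
        1.02195988e-02, -5.52056918e-05]), 'eef_pos': array([0.1934899 , 0.64648835, 0.40380279]), 'ee_rot': array([-3.14144060e+00, -1.51855339e-03, -1.86169308e+00]), 'force': array([-0.03312599,  0.12327654, -0.09532781]), 'moment': array([ 0.02268338,  0.02909601, -0.04110943]), 'width': 0.0875375900295722}
```

```bash
python3 -c "
import cv2,numpy as np
cv2.imwrite('pics/both0.png',cv2.resize(np.hstack([cv2.imread('pics/scene0.png'),cv2.imread('pics/top0.png')]),(800,300)))"
```

```text
(no output)
```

View pics/scene0.png

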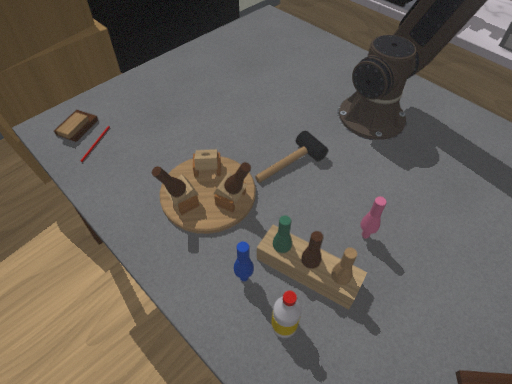

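View pics/top0.png

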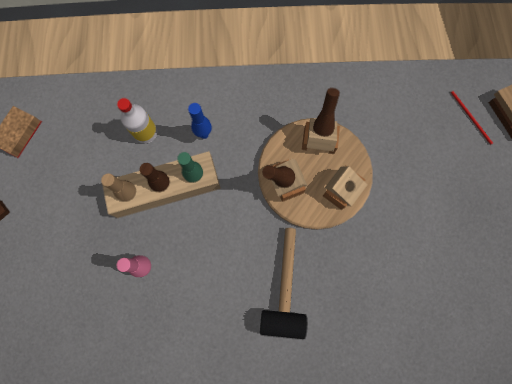

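The walnut leg is in the middle rack hole (scene 313,248; top 157,178), between green and pale. The empty plate is at scene (205,157) / top (350,186), with its hole visible in both views. Next I measure both from the depth data.

```bash
python3 - <<'E'
from h import *
for n,lp,hp in(("scene",(313,248),(205,155)),("top",(157,178),(350,186))):
    f=dict(np.load(n+"0.npz")); f={k:(v if v.ndim else float(v)) for k,v in f.items()}
    P=cloud(f); v,u=np.mgrid[:384,:512]; hsv=cv2.cvtColor(f["img"],cv2.COLOR_RGB2HSV)
    lum=f["img"].sum(-1)
    # three rack legs: foot cylinder points, circle fit with r=14mm
    from scipy.optimize import least_squares
    c0=P[lp[1],lp[0]]; print(n,"leg pix pt",c0.round(3))
    near=(np.hypot(P[...,0]-c0[0],P[...,1]-c0[1])<.16)
    top=near&(abs(P[...,2]-.17)<.006); 
    k,lab,st,cen=cv2.connectedComponentsWithStats(top.astype(np.uint8))
    for i in range(1,k):
        if st[i,4]>15:
            q=P[lab==i]; print("  foot",st[i,4],q.mean(0).round(4),f["img"][lab==i].mean(0).round())
    rk=near&(abs(P[...,2]-.06)<.004)&(lum>250)
    rk&=np.hypot(P[...,0]-c0[0],P[...,1]-c0[1])<.15
    r=cv2.minAreaRect((P[rk][:,:2]*1000).astype(np.float32)); print("  rack rect",r,P[rk][:,2].mean())
    # plate
    h0=np.nanmedian(P[hp[1]-3:hp[1]+4,hp[0]-3:hp[0]+4].reshape(-1,3),0); print("  hole pt",h0.round(3))
    m=(np.hypot(u-hp[0],v-hp[1])<25)&(P[...,2]>.055)&(P[...,2]<.12)
    q=P[m]; best=None; rng=np.random.default_rng(0)
    for _ in range(500):
        a=q[rng.choice(len(q),3,False)]; nn=np.cross(a[1]-a[0],a[2]-a[0]); L=np.linalg.norm(nn)
        if L<1e-6: continue
        nn/=L; nn*=np.sign(nn[2]); 
        if nn[2]<.8: continue
        ok=abs((q-a[0])@nn)<.002
        if best is None or ok.sum()>best.sum(): best=ok
    w=q[best]; c=w.mean(0); nn=np.linalg.svd(w-c)[2][2]; nn*=np.sign(nn[2])
    print("  plane n",nn.round(3),"tilt",np.degrees(np.arccos(nn[2])),"az",np.degrees(np.arctan2(nn[1],nn[0])),"c",c.round(4),best.sum(),len(q))
    # in-plane rect
    ex=np.cross([0,0,1],nn);ex/=np.linalg.norm(ex);ey=np.cross(nn,ex)
    r=cv2.minAreaRect(np.stack([(w-c)@ex,(w-c)@ey],1).astype(np.float32)*1000); print("  rect",r,"centre",(c+ex*r[0][0]/1e3+ey*r[0][1]/1e3).round(4))
    # dark hole pixels onto the plane z=.082
    dm=(np.hypot(u-hp[0],v-hp[1])<9)&(lum<240); 
    k,lab,st,cen=cv2.connectedComponentsWithStats(dm.astype(np.uint8))
    for i in range(1,k):
        if st[i,4]>8: print("  dark",st[i],cen[i].round(1),pts(f,cen[i][0],cen[i][1],.082).round(4))
    big=cv2.resize(f["img"][hp[1]-40:hp[1]+40,hp[0]-50:hp[0]+50],None,fx=4,fy=4,interpolation=cv2.INTER_CUBIC)
    cv2.imwrite(f"pics/crop_{n}.png",big[...,::-1])
a,b=[cv2.imread(f"pics/crop_{n}.png") for n in("scene","top")]
cv2.imwrite("pics/crop.png",np.hstack([a,b]))
E
```

```text
scene leg pix pt [0.631 0.238 0.138]
  foot 109 [0.6395 0.157  0.1689] [ 62. 100.  82.]
  foot 123 [0.62   0.2345 0.169 ] [77. 57. 46.]
  foot 130 [0.6008 0.3102 0.1701] [142. 117.  88.]
  foot 162 [0.7654 0.2862 0.1698] [164.  44.  40.]
  rack rect ((617.8389892578125, 232.79000854492188), (83.70413970947266, 259.14898681640625), 13.81436538696289) 0.05997665738958556
  hole pt [ 0.589 -0.203  0.077]
  plane n [-0.259 -0.299  0.918] tilt 23.29258061972033 az -130.97282103405723 c [ 0.5871 -0.198   0.0829] 175 524
  rect ((0.07365226745605469, -1.1858406066894531), (63.07395553588867, 67.7690658569336), 0.03220687806606293) centre [ 0.5865 -0.1988  0.0824]
top leg pix pt [0.61  0.219 0.124]
  foot 27 [0.7547 0.2796 0.1678] [146.  33.  31.]
  foot 146 [0.6364 0.1534 0.1694] [ 63. 103.  83.]
  foot 147 [0.617  0.2292 0.1692] [71. 45. 31.]
  foot 142 [0.5975 0.3069 0.1692] [151. 121.  90.]
  rack rect ((663.4275512695312, 243.5390625), (176.9142608642578, 261.38427734375), 14.354817390441895) 0.05962528018804669
  hole pt [ 0.59  -0.208  0.063]
  plane n [-0.252 -0.3    0.92 ] tilt 23.060918344558704 az -130.0749703106203 c [ 0.5847 -0.2015  0.082 ] 588 1068
  rect ((0.4816875457763672, -0.8247222900390625), (64.78041076660156, 66.29236602783203), 0.27880996465682983) centre [ 0.5846 -0.2023  0.0816]
  dark [346 181   8  10  69] [349.4 185.7] [ 0.5858 -0.2015  0.082 ]
```

View pics/crop.png

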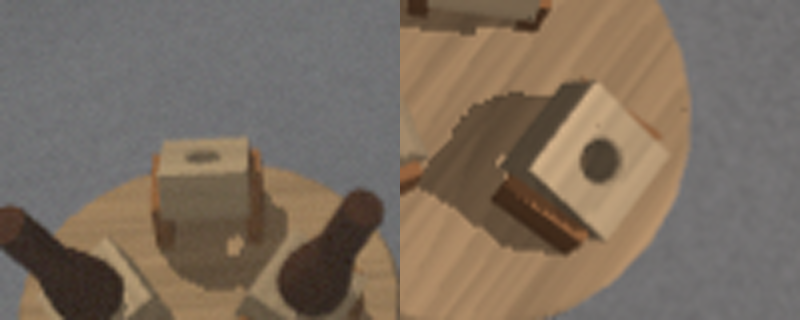

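Both cameras agree within about 3 mm, with a consistent offset between them, so I take the mean: leg axis about (0.6185, 0.232), socket about (0.5855, -0.201, 0.082), axis azimuth about -130.5°. In the crop the hole is clear at about (600,160). Next I work out the move to above the leg.

```bash
cat >> h.py <<'E'
TILT,AZ=np.radians(23),np.radians(-130.5)
N=np.array([np.sin(TILT)*np.cos(AZ),np.sin(TILT)*np.sin(AZ),np.cos(TILT)])
SOCK=np.array([.5855,-.2008,.082])
DOWN=lambda yaw: R.from_euler("xyz",[np.pi,0,yaw])
def insR(yaw):  # tool z along -N, least turn from pointing down at this yaw
    ax=np.cross([0,0,1],N); ax/=np.linalg.norm(ax); return R.from_rotvec(ax*TILT)*DOWN(yaw)
def delta(p,Rt,P0=None,R0=None):
    s=get_state(); P0=s["eef_pos"] if P0 is None else P0; R0=R.from_euler("xyz",s["ee_rot"]) if R0 is None else R0
    return (R0.inv().apply(np.array(p)-P0)*1e3).round(1),np.degrees((R0.inv()*Rt).as_rotvec()).round(1)
E
python3 -c "
from h import *
print(delta([.6185,.2318,.42],DOWN(-2.897)))"
```

```text
(array([ 275.4, -526.1,  -15.7]), array([-0.1, -0.1, 59.3]))
```

{"method": "drive_tool", "body": {"moves": [[275.4,-526.1,-15.7,0,0,59.3,-1],[275.4,-526.1,-15.7,0,0,59.3,-1],[275.4,-526.1,-15.7,0,0,59.3,-1],[275.4,-526.1,-15.7,0,0,59.3,-1],[275.4,-526.1,-15.7,0,0,59.3,-1],[275.4,-526.1,-15.7,0,0,59.3,-1],[275.4,-526.1,-15.7,0,0,59.3,-1],[275.4,-526.1,-15.7,0,0,59.3,-1],[275.4,-526.1,-15.7,0,0,59.3,-1],[275.4,-526.1,-15.7,0,0,59.3,-1],[275.4,-526.1,-15.7,0,0,59.3,-1],[275.4,-526.1,-15.7,0,0,59.3,-1]], "grip_force": 25}}

```text
t: 1.6
eef_pos: [0.6184, 0.232, 0.4199]
ee_rot: [-3.142, -0.001, -2.897]
force: [0.1, 0.3, -0.2]
width: 0.0877
```

```bash
python3 -c "
from h import *
print(get_state()['t'],get_state()['eef_pos'],get_state()['ee_rot'],get_state()['q'].round(3),delta([.6185,.2318,.304],DOWN(-2.897)))
f=grab_frame('scene');g=grab_frame('top');save(f,'s1.png')
cv2.imwrite('pics/1.png',np.hstack([f['img'][150:350,200:460],g['img'][100:300,50:310]])[...,::-1])
"
```

```text
1.6 [0.61835775 0.23200708 0.41985473] [-3.14152201e+00 -8.96833796e-04 -2.89700360e+00] [ 0.654  0.327  0.    -0.    -1.245 -0.409] (array([ -0.2,  -0.2, 115.9]), array([-0. , -0.1, -0. ]))
```

View pics/1.png

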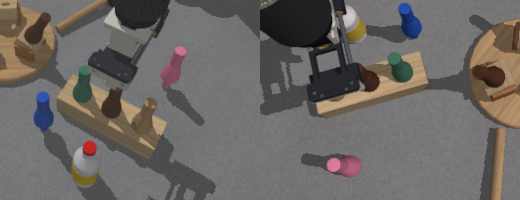

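The gripper hovers over the leg row with its jaws opening across the row. I descend in steps and close.

{"method": "drive_tool", "body": {"moves": [[0,0,40,0,0,0,-1],[0,0,80,0,0,0,-1],[0,0,116,0,0,0,-1],[0,0,116,0,0,0,-1],[0,0,116,0,0,0,-1]]}}

```text
t: 2.33
eef_pos: [0.6189, 0.2328, 0.3061]
ee_rot: [3.141, 0.002, -2.895]
force: [0.6, -0.1, 0.5]
width: 0.0875
```

```bash
python3 -c "
from h import *
G=get_state()['eef_pos']; G=G+R.from_euler('xyz',get_state()['ee_rot']).apply([0,0,tcp_to_grasp])
print(G)
im=[]
for n in('scene','top'):
    f=grab_frame(n); i=f['img'].copy(); c=proj(f,G)
    print(n,c)
    cv2.circle(i,tuple(int(x) for x in c),2,(0,255,0),-1); x,y=[int(a) for a in c]; im.append(cv2.resize(i[y-50:y+50,x-60:x+60],None,fx=3,fy=3))
cv2.imwrite('pics/2.png',np.hstack(im)[...,::-1])
"
```

```text
[0.61915937 0.23294545 0.14677448]
scene [315.16170573 241.30738808]
top [147.51532142 171.08875672]
```

View pics/2.png

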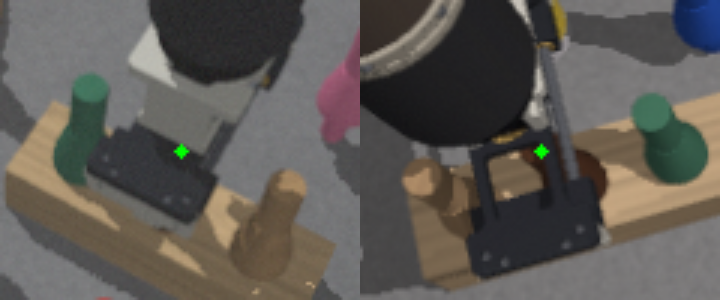

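The fingers straddle the walnut leg with the neighbours clear. Closing.

{"method": "drive_tool", "body": {"moves": [[0,0,0,0,0,0,1],[0,0,0,0,0,0,1],[0,0,0,0,0,0,1],[0,0,0,0,0,0,1],[0,0,0,0,0,0,1],[0,0,0,0,0,0,1],[0,0,0,0,0,0,1],[0,0,0,0,0,0,1]], "grip_force": 25}}

```text
t: 3.42
eef_pos: [0.6186, 0.232, 0.3043]
ee_rot: [-3.142, -0.0, -2.897]
force: [-0.3, -1.3, -1.3]
width: 0.0274
```

Grip on a 27.4 mm width, with little force. Lifting.

{"method": "drive_tool", "body": {"moves": [[0,0,-20,0,0,0,1],[0,0,-50,0,0,0,1],[0,0,-90,0,0,0,1],[0,0,-130,0,0,0,1],[0,0,-160,0,0,0,1],[0,0,-160,0,0,0,1],[0,0,-160,0,0,0,1]], "grip_force": 40}}

```text
t: 4.3
eef_pos: [0.6183, 0.2319, 0.4636]
ee_rot: [3.141, -0.001, -2.897]
force: [0.2, -0.9, -0.9]
width: 0.0272
```

```bash
python3 -c "
from h import *
s=get_state(); print(s['eef_pos'],s['ee_rot'],s['width'],s['force'],s['q'].round(2))
p=[.48,0,.46]; y=-2.897-.7
print(delta(p,DOWN(y)))
print(delta(SOCK+N*(.244+.085),insR(y),np.array(p),DOWN(y)))
"
```

```text
[0.61830817 0.23189867 0.4635951 ] [ 3.14142610e+00 -1.06451091e-03 -2.89664777e+00] 0.027182837765196595 [ 0.17705447 -0.91290213 -0.89236991] [ 0.65  0.31  0.07 -0.   -1.33 -0.41]
(array([ 190.4, -191.4,    3.8]), array([-0. , -0.1, 40.1]))
(array([-151.1, -258.4,   75.2]), array([-22.3,  -5.7,  -0. ]))
```

{"method": "drive_tool", "body": {"moves": [[40,-40,0,0,0,7,1],[80,-80,0,0,0,15,1],[120,-120,0,0,0,24,1],[160,-160,0,0,0,33,1],[190,-191,0,0,0,40,1],[190,-191,0,0,0,40,1],[190,-191,0,0,0,40,1]]}}

```text
t: 5.18
eef_pos: [0.4806, 0.0005, 0.4638]
ee_rot: [-3.141, -0.001, 2.689]
force: [-0.4, 0.5, -0.3]
width: 0.0272
```

{"method": "drive_tool", "body": {"moves": [[-20,-35,10,0,0,0,1],[-40,-70,20,-4,-1,0,1],[-65,-110,30,-8,-2,0,1],[-90,-150,40,-13,-3.3,0,1],[-115,-195,55,-18,-4.6,0,1],[-140,-235,65,-22.3,-5.7,0,1],[-151,-258,75,-22.3,-5.7,0,1],[-151,-258,75,-22.3,-5.7,0,1],[-151,-258,75,-22.3,-5.7,0,1],[-151,-258,75,-22.3,-5.7,0,1]]}}

```text
t: 6.42
eef_pos: [0.5039, -0.2964, 0.3896]
ee_rot: [2.751, 0.097, 2.671]
force: [-0.0, 0.6, -0.5]
width: 0.0272
```

```bash
python3 - <<'E'
from h import *
s=get_state(); print(s['t'],s['eef_pos'],s['ee_rot'],s['width'],s['force'],s['q'].round(2))
y=-2.897-.7
print(delta(SOCK+N*(.244+.085),insR(y)))
T=R.from_euler('xyz',s['ee_rot']); G=s['eef_pos']+T.apply([0,0,tcp_to_grasp]); z=T.apply([0,0,1])
im=[]
for n in('scene','top'):
    f=grab_frame(n); np.savez(n+'1.npz',**f); i=f['img'].copy(); c=proj(f,SOCK)
    for X,k in((G+z*.085,(0,255,0)),(G+z*.137,(255,0,0)),(SOCK,(0,255,255))): cv2.circle(i,tuple(int(round(x)) for x in proj(f,X)),1,k,-1)
    x,y=[int(a) for a in c]; y=max(y,75); im.append(cv2.resize(i[y-75:y+75,x-65:x+65],None,fx=3,fy=3,interpolation=cv2.INTER_CUBIC))
cv2.imwrite('pics/3.png',np.hstack(im)[...,::-1])
E
```

```text
6.425 [ 0.50391196 -0.29637872  0.38959368] [2.75112136 0.09731006 2.67114139] 0.027175700479953945 [-0.0447981   0.58617092 -0.47353251] [-0.36  0.22 -0.09 -0.41 -1.16  0.05]
(array([ 1.2, -4.4,  3.2]), array([ 0. , -0.1,  0.2]))
```

View pics/3.png

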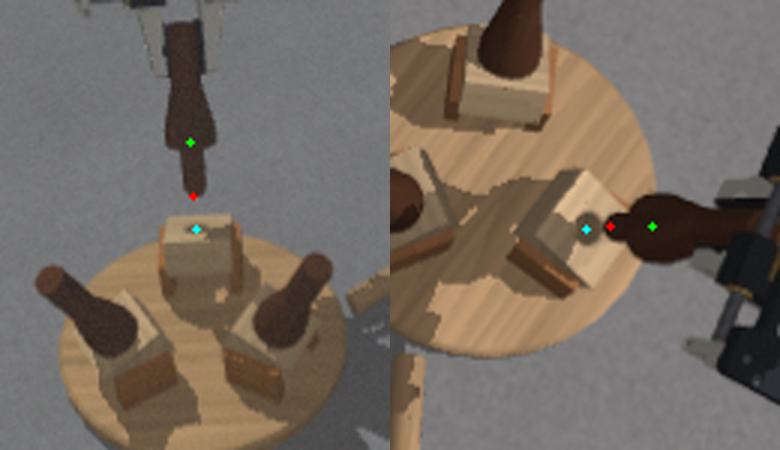

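The tenon points at the plate in both views, and the red and green dots (predicted tip and shoulder) sit on it. For the fit I check, in each camera, how far the seen hole centre lies from the seen leg midline. The camera offset cancels out this way.

```bash
cat > al.py <<'E'
from h import *
def load(n):
    return {k:(v if v.ndim else float(v)) for k,v in np.load(n).items()}
HOLE={}
for n,hp in(("scene",(205,154)),("top",(350,186))):
    f=load(n+"0.npz"); g=f["img"].astype(np.float32).sum(-1); P=cloud(f); v,u=np.mgrid[:384,:512]
    big=cv2.resize(g[hp[1]-12:hp[1]+13,hp[0]-12:hp[0]+13],None,fx=8,fy=8,interpolation=cv2.INTER_CUBIC)
    plate=np.median(g[hp[1]-10:hp[1]+11,hp[0]-10:hp[0]+11]); 
    c0=big[92:108,92:108].min(); th=(np.percentile(big[60:140,60:140],85)+c0)/2
    k,lab,st,cen=cv2.connectedComponentsWithStats((big<th).astype(np.uint8))
    d=np.linalg.norm(cen-100,axis=1); d[0]=1e9; d[st[:,4]<100]=1e9; i=d.argmin()
    HOLE[n]=(cen[i]+.5)/8-.5+np.array(hp)-12
    print(n,"hole px",HOLE[n].round(2),"bbox",st[i]/8,"SOCK px",proj(f,SOCK).round(2))
def align(frames,s):
    T=R.from_euler('xyz',s['ee_rot']); G=s['eef_pos']+T.apply([0,0,tcp_to_grasp]); a=-T.apply([0,0,1]); S0=G-a*.085
    A=[];b=[]
    for n,f in frames.items():
        P=cloud(f); w=P-S0; ax=w@a; rad=np.linalg.norm(w-ax[...,None]*a,axis=-1)
        lum=f["img"].astype(int).sum(-1)
        m=(rad<.03)&(ax>-.05)&(ax<.06)&(lum<230)
        p0,p1=proj(f,S0-a*.05),proj(f,S0+a*.06); d=(p1-p0)/np.linalg.norm(p1-p0); q=np.array([-d[1],d[0]])
        v,u=np.nonzero(m); X=np.stack([u,v],1); t=(X-p0)@d; o=(X-p0)@q
        tb=np.floor(t); mids=[((k+.5),(o[tb==k].min()+o[tb==k].max())/2) for k in np.unique(tb) if (tb==k).sum()>=5]
        mids=np.array(mids); c=np.polyfit(mids[:,0],mids[:,1],1)
        c=np.polyfit(*mids[abs(mids[:,1]-np.polyval(c,mids[:,0]))<1.2].T,1)
        h=HOLE[n]-p0; e=h@q-np.polyval(c,h@d)   # hole off the midline, px
        x,y=T.apply([1,0,0]),T.apply([0,1,0]); J=[((proj(f,SOCK+1e-3*k)-proj(f,SOCK))@q) for k in(x,y)]
        print(n,"slope deg",np.degrees(c[0]).round(2),"axis off px at shoulder",np.polyval(c,(proj(f,S0)-p0)@d).round(2),"hole off px",e.round(2),"px/mm tool x,y",np.round(J,2),len(mids))
        A.append(J);b.append(e)
    print("shift tool x,y mm",np.linalg.solve(A,b).round(2))
    w=T.inv().apply(SOCK-S0)*1e3; print("by robot+SOCK estimate",w.round(2))
if __name__=="__main__":
    import sys
    s=get_state(); align({n:(load(n+"1.npz") if len(sys.argv)>1 else grab_frame(n)) for n in("scene","top")},s)
E
python3 al.py old
```

```text
scene hole px [205.18 153.74] bbox [  8.5    10.75    8.5     3.125 162.5  ] SOCK px [205.35 153.52]
top hole px [349.49 185.76] bbox [  7.375   7.      9.25   10.625 602.5  ] SOCK px [349.14 185.83]
scene slope deg -0.29 axis off px at shoulder 0.41 hole off px -0.75 px/mm tool x,y [0.34 0.06] 38
top slope deg 0.21 axis off px at shoulder 0.36 hole off px 0.79 px/mm tool x,y [ 0.41 -0.18] 30
shift tool x,y mm [-1.06 -6.72]
by robot+SOCK estimate [ 0.74 -4.63 88.31]
```

The two views both mainly constrain tool x, so tool y is weakly determined. I use depth instead: fit the leg's known profile to its points, and cast the hole pixel onto the fitted plate plane, both within the same camera.

```bash
cat > al3.py <<'E'
from al import *
from scipy.optimize import least_squares
prof=lambda z: np.interp(z,[-.052,-.044,-.0001,.0001,.014,.055,.11],[.007,.011,.011,.024,.024,.014,.014])
def hole3d(n):
    f=load(n+"0.npz"); P=cloud(f); v,u=np.mgrid[:384,:512]; m=(np.linalg.norm(P-SOCK,axis=-1)<.038)&(abs((P-SOCK)@N)<.006)
    q=P[m]; 
    for _ in range(3): c=np.median((q-SOCK)@N); q=q[abs((q-SOCK)@N-c)<.002]
    c=np.mean((q-SOCK)@N); fl,M,t=cam(f); o=-M.T@t; d=np.r_[slopes(f,*HOLE[n]),1]@M
    return o+d*(((SOCK+c*N-o)@N)/(d@N))
def run(frames,s):
    T=R.from_euler('xyz',s['ee_rot']); G=s['eef_pos']+T.apply([0,0,tcp_to_grasp]); S0=G+T.apply([0,0,.085])
    for n,f in frames.items():
        P=cloud(f); L=(P.reshape(-1,3)-S0)@T.as_matrix(); lum=f["img"].astype(int).sum(-1).ravel()
        L[:,2]*=-1; k=(np.hypot(L[:,0],L[:,1])<.03)&(L[:,2]>-.05)&(L[:,2]<.055)&(lum<230)&((abs(L[:,2]-.0)>.004))
        L=L[k]
        def res(p): 
            z=L[:,2]-p[4]; return (np.hypot(L[:,0]-p[0]-p[2]*z,L[:,1]-p[1]-p[3]*z)-prof(z))*1e3
        r=least_squares(res,np.zeros(5),loss="soft_l1"); p=r.x
        H=hole3d(n); h=(H-S0)@T.as_matrix()
        # leg axis point at the hole's depth, using robot's own axis direction
        print(n,len(L),"leg off xy mm",(p[:2]*1e3).round(2),"tilt deg",np.degrees(p[2:4]).round(2),"axial",(p[4]*1e3).round(2),"rms",np.sqrt(np.median(r.fun**2)).round(2),
          "hole",H.round(4),"| shift tool x,y,z",(h[:2]*1e3-p[:2]*1e3).round(2),(h[2]*1e3+p[4]*1e3).round(2))
if __name__=="__main__":
    import sys
    run({n:(load(n+"1.npz") if len(sys.argv)>1 else grab_frame(n)) for n in("scene","top")},get_state())
E
python3 al3.py old
```

```text
scene hole px [205.18 153.74] bbox [  8.5    10.75    8.5     3.125 162.5  ] SOCK px [205.35 153.52]
top hole px [349.49 185.76] bbox [  7.375   7.      9.25   10.625 602.5  ] SOCK px [349.14 185.83]
scene 381 leg off xy mm [1.38 0.43] tilt deg [-0.31  0.52] axial -1.67 rms 0.97 hole [ 0.5863 -0.2006  0.0818] | shift tool x,y,z [-1.26 -4.69] 87.11
top 485 leg off xy mm [ 0.22 -2.08] tilt deg [0.57 0.98] axial -0.7 rms 0.5 hole [ 0.5856 -0.2015  0.0823] | shift tool x,y,z [ 0.12 -3.05] 87.17
```

{"method": "drive_tool", "body": {"moves": [[-0.3,-4.2,0,0,0,0,1],[-0.3,-4.2,10,0,0,0,1],[-0.3,-4.2,20,0,0,0,1],[-0.3,-4.2,30,0,0,0,1],[-0.3,-4.2,30,0,0,0,1],[-0.3,-4.2,30,0,0,0,1],[-0.3,-4.2,30,0,0,0,1]]}}

```text
t: 7.4
eef_pos: [0.5097, -0.2923, 0.3606]
ee_rot: [2.751, 0.098, 2.669]
force: [-0.7, -0.7, -0.2]
width: 0.0273
```

```bash
python3 al3.py; python3 al.py|tail -4; python3 - <<'E'
from h import *
print(get_state()['t'],delta(SOCK+N*.244,insR(-2.897-.7)))
im=[]
for n in('scene','top'):
    f=grab_frame(n); x,y=[int(a) for a in proj(f,SOCK+.03*N)]
    im.append(cv2.resize(f['img'][y-30:y+30,x-40:x+40],None,fx=5,fy=5,interpolation=cv2.INTER_CUBIC))
cv2.imwrite('pics/4.png',np.hstack(im)[...,::-1])
E
```

```text
scene hole px [205.18 153.74] bbox [  8.5    10.75    8.5     3.125 162.5  ] SOCK px [205.35 153.52]
top hole px [349.49 185.76] bbox [  7.375   7.      9.25   10.625 602.5  ] SOCK px [349.14 185.83]
scene 363 leg off xy mm [1.43 0.26] tilt deg [-0.46  0.3 ] axial -0.67 rms 1.03 hole [ 0.5863 -0.2006  0.0818] | shift tool x,y,z [-0.69  0.9 ] 58.35
top 436 leg off xy mm [ 0.15 -2.28] tilt deg [0.21 0.11] axial 0.13 rms 0.49 hole [ 0.5856 -0.2015  0.0823] | shift tool x,y,z [0.81 2.59] 58.23
scene slope deg -0.5 axis off px at shoulder 0.41 hole off px -0.26 px/mm tool x,y [0.34 0.06] 36
top slope deg -0.44 axis off px at shoulder 0.42 hole off px -0.2 px/mm tool x,y [ 0.41 -0.18] 28
shift tool x,y mm [-0.69 -0.46]
by robot+SOCK estimate [ 1.37  0.79 58.54]
7.6 (array([ 1.5,  1. , 58.7]), array([ 0. , -0. ,  0.1]))
```

View pics/4.png

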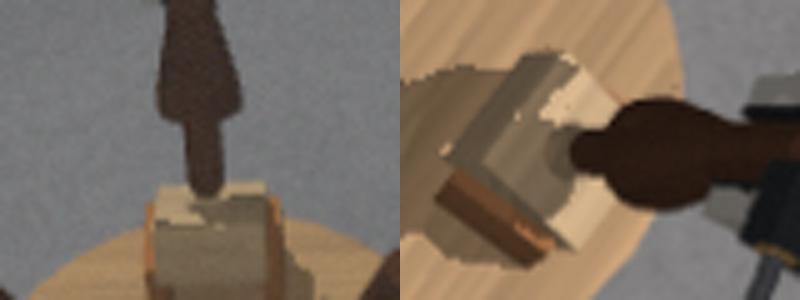

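The tenon tip is right above the hole in both views (scene crop ~(207,190), top crop ~(580,150)). The estimates average to about (+0.4, +1) mm, well within the tapered tip's capture. I enter gently and watch the force.

{"method": "drive_tool", "body": {"moves": [[0.3,1,4,0,0,0,1],[0.3,1,8,0,0,0,1],[0.3,1,12,0,0,0,1],[0.3,1,16,0,0,0,1],[0.3,1,16,0,0,0,1],[0.3,1,16,0,0,0,1]]}}

```text
t: 8.45
eef_pos: [0.5139, -0.2865, 0.3459]
ee_rot: [2.751, 0.097, 2.669]
force: [0.3, -0.1, 0.9]
width: 0.0274
```

```bash
cat > st.py <<'E'
from h import *
s=get_state(); T=R.from_euler('xyz',s['ee_rot']); print(s['t'],s['width'],"force tool",T.inv().apply(s['force']).round(2),"moment tool",T.inv().apply(s['moment']).round(2),delta(SOCK+N*.244,insR(-2.897-.7)))
E
python3 st.py
```

```text
8.45 0.02740073764598713 force tool [-0.44  0.36 -0.74] moment tool [ 1.22  0.3  -0.01] (array([ 1.2,  0. , 42.5]), array([ 0. , -0.1,  0.1]))
```

No contact resistance so far; continuing.

{"method": "drive_tool", "body": {"moves": [[0,0,4,0,0,0,1],[0,0,8,0,0,0,1],[0,0,12,0,0,0,1],[0,0,12,0,0,0,1],[0,0,12,0,0,0,1]]}}

```text
t: 9.07
eef_pos: [0.5169, -0.2829, 0.3348]
ee_rot: [2.751, 0.097, 2.669]
force: [0.4, 0.1, 0.1]
width: 0.0273
```

```bash
python3 st.py; python3 al3.py | tail -2
```

```text
9.075 0.027291513817593253 force tool [-0.35  0.28  0.05] moment tool [1.3  0.34 0.01] (array([ 1.1, -0. , 30.5]), array([ 0. , -0.1,  0.1]))
scene 320 leg off xy mm [1.64 0.29] tilt deg [-0.32  0.59] axial -2.08 rms 1.04 hole [ 0.5863 -0.2006  0.0818] | shift tool x,y,z [-1.34 -0.1 ] 28.73
top 389 leg off xy mm [ 0.32 -2.09] tilt deg [ 0.05 -0.12] axial -0.05 rms 0.55 hole [ 0.5856 -0.2015  0.0823] | shift tool x,y,z [0.19 1.43] 29.84
```

{"method": "drive_tool", "body": {"moves": [[0,0,4,0,0,0,1],[0,0,8,0,0,0,1],[0,0,12,0,0,0,1],[0,0,16,0,0,0,1],[0,0,20,0,0,0,1],[0,0,20,0,0,0,1],[0,0,20,0,0,0,1]]}}

```text
t: 10.05
eef_pos: [0.522, -0.2769, 0.3164]
ee_rot: [2.751, 0.097, 2.669]
force: [0.3, 0.1, -0.1]
width: 0.0276
```

```bash
python3 st.py; python3 al3.py | tail -2
```

```text
10.05 0.02759768581565773 force tool [-0.25  0.17  0.22] moment tool [ 1.25  0.34 -0.02] (array([ 1.2, -0. , 10.5]), array([ 0. , -0.1,  0.1]))
scene 278 leg off xy mm [1.61 0.21] tilt deg [-0.44  0.19] axial -1.56 rms 0.93 hole [ 0.5863 -0.2006  0.0818] | shift tool x,y,z [-1.28 -0.04] 9.29
top 343 leg off xy mm [ 0.41 -1.79] tilt deg [ 0.   -0.63] axial 0.42 rms 0.55 hole [ 0.5856 -0.2015  0.0823] | shift tool x,y,z [0.13 1.1 ] 10.34
```

The tip is about 42 mm deep, with about 10 mm to go. Pressing slowly until the shoulder touches.

{"method": "drive_tool", "body": {"moves": [[0,0,3,0,0,0,1],[0,0,6,0,0,0,1],[0,0,8,0,0,0,1],[0,0,9.5,0,0,0,1],[0,0,9.5,0,0,0,1],[0,0,9.5,0,0,0,1]]}}

```text
t: 10.9
eef_pos: [0.5243, -0.2741, 0.3077]
ee_rot: [2.751, 0.097, 2.669]
force: [0.3, -0.5, -0.4]
width: 0.0277
```

```bash
python3 st.py
```

```text
10.9 0.027736330990989887 force tool [-0.48 -0.47  0.26] moment tool [ 1.26  0.32 -0.06] (array([ 1.1, -0. ,  1. ]), array([ 0. , -0.1,  0.1]))
```

{"method": "drive_tool", "body": {"moves": [[0,0,1,0,0,0,1],[0,0,1.5,0,0,0,1],[0,0,2,0,0,0,1],[0,0,2,0,0,0,1],[0,0,2,0,0,0,1]], "grip_force": 15}}

```text
t: 11.52
eef_pos: [0.5246, -0.2738, 0.307]
ee_rot: [2.751, 0.098, 2.67]
force: [-4.2, -0.4, 7.4]
width: 0.0277
```

```bash
python3 st.py
```

```text
11.525 0.027657715074923213 force tool [ 2.79  0.87 -8.  ] moment tool [0.89 1.38 0.01] (array([ 1.2, -0.1,  0.2]), array([ 0. , -0. ,  0.2]))
```

An 8 N axial reaction at the expected depth means the shoulder is on the plate. Releasing and backing off along the axis.

{"method": "drive_tool", "body": {"moves": [[0,0,0.5,0,0,0,-1],[0,0,0.5,0,0,0,-1],[0,0,0.5,0,0,0,-1],[0,0,0.5,0,0,0,-1],[0,0,0.5,0,0,0,-1],[0,0,-20,0,0,0,-1],[0,0,-50,0,0,0,-1],[0,0,-90,0,0,0,-1],[0,0,-120,0,0,0,-1],[0,0,-120,0,0,0,-1],[0,0,-120,0,0,0,-1]]}}

```text
t: 12.9
eef_pos: [0.4943, -0.3091, 0.4158]
ee_rot: [2.751, 0.097, 2.669]
force: [0.8, 0.1, -0.5]
width: 0.0878
```

```bash
cat > fin.py <<'E'
from al3 import *
yaw=insR(-2.897-.7); T=yaw.as_matrix(); im=[]
for n in("scene","top"):
    f=grab_frame(n); H=hole3d(n); P=cloud(f); L=(P.reshape(-1,3)-H)@T; L[:,2]*=-1; lum=f["img"].astype(int).sum(-1).ravel()
    L=L[(np.hypot(L[:,0],L[:,1])<.035)&(L[:,2]>.004)&(L[:,2]<.125)&(lum<230)]
    top=L[:,2].max()
    def res(p):
        z=L[:,2]-p[4]; return np.where(z>.107,0,(np.hypot(L[:,0]-p[0]-p[2]*z,L[:,1]-p[1]-p[3]*z)-prof(z))*1e3)
    p=least_squares(res,np.zeros(5),loss="soft_l1").x
    print(n,len(L),"shoulder off mm",(p[[0,1,4]]*1e3).round(2),"tilt deg",np.degrees(p[2:4]).round(2),"foot height",np.percentile(L[:,2],99).round(4))
    for k,lab in(("0","before"),):
        g=load(n+"0.npz")["img"].astype(int); d=abs(g-f["img"]).sum(-1)>120
    im.append(f["img"])
s=get_state(); print(s["t"],s["eef_pos"],s["force"],s["width"])
cv2.imwrite("pics/fin.png",cv2.resize(np.hstack(im),(800,300),interpolation=cv2.INTER_AREA)[...,::-1])
E
python3 fin.py
```

```text
scene hole px [205.18 153.74] bbox [  8.5    10.75    8.5     3.125 162.5  ] SOCK px [205.35 153.52]
top hole px [349.49 185.76] bbox [  7.375   7.      9.25   10.625 602.5  ] SOCK px [349.14 185.83]
scene 452 shoulder off mm [ 0.9   0.64 -1.16] tilt deg [ 0.15 -0.28] foot height 0.111
top 656 shoulder off mm [-0.24 -1.5  -0.05] tilt deg [-0.   -0.01] foot height 0.1113
13.0 [ 0.49442505 -0.30894952  0.41508827] [-0.41148895 -0.16935949  0.77519413] 0.08776881774182245
```

View pics/fin.png

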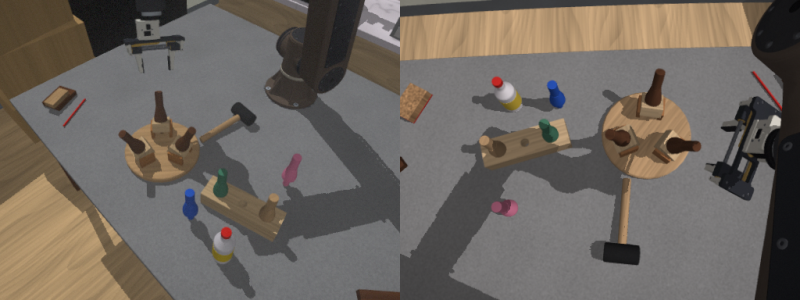

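The walnut leg stands seated in the plate (scene ~(160,120), top ~(680,145)). The gripper is open and clear, and the other objects are in place. Handing in.

```bash
python3 -c "
from station import *
print(job_done())"
```

```text
the job is handed in; nothing more can be done
None
```

I took the walnut leg from the middle rack hole and guided it by hand down the splayed hole. It stopped with about 8 N axial reaction at the expected depth. I then released it and backed the gripper off along the hole's axis, and handed in at about 13 s of the 43 s allowed.

**Final fit:** after release, the shoulder measured within about 1.6 mm of the mouth centre in both cameras. The leg's tilt was 0.3° or less from the hole's axis, and the foot stood about 111 mm above the plate against 110 mm nominal, so the shoulder is flush.

**Other objects:** the pale and green legs, glue bottle and mallet look unmoved in the last picture. I judged this by eye and did not measure it.

**Disagreements:** the two cameras differed by 1–3 mm throughout, so I averaged them. The moment reading showed an unexplained steady offset of about 1.3 N m while the leg was going in, with almost no force to match.

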